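# Pry open the cup case and nest the loose cup

### The job

The sample-cup case is snapped shut. Pry its lid up with the blade of the spatula through the slot at the front (not with the gripper) and swing the lid right open so that it stays open, lay the spatula down flat on the bench clear of the case, and put the loose cup away: upright and fully nested in the cup that stands in the case.

Things in the scene. Friction and masses are not known exactly. Their poses are not given: they have to be found in the camera images.
- cup_case: White plastic case, 120 (its x, front to back) x 144 (its y) x 70 mm high without the lid, walls 4 mm, fixed to the bench. Origin: centre of its underside, z up; its front (slot side) faces its own -x, roughly towards the robot, its hinge is at its +x side. Inside is a raised floor 12 mm above the bench with a round collar (45 mm outside, 6 mm high) in the middle, in which a cup stands.
- slot (a point): Pry slot: a notch 44 mm wide, 10 mm high in the top edge of the front wall (4 mm thick), under the lid. Point: middle of the slot, in the outer front face, 65 mm above the bench: sill (the fulcrum) 5 mm below it, lid's underside 5 mm above it. Inside, a blade may enter 40 mm deep; the rim of the cup in the case is 7 mm below the sill. Axes like the case's.
- lid: Flat clear plastic lid, 120 x 144 x 4 mm, 70 g, with its front edge flush with the front wall. Origin on the hinge pin; its plate runs from there to its own -x, underside 1 mm below the pin. Beside the slot, 48 mm either side of the middle, two clear tongues reach down 14 mm behind the front wall into sprung roller catches.
- lid_hinge (a joint): Lid angle in rad: 0 shut, 1.57 upright, 1.9 fully open against its stop, leaning back. The two roller catches hold it shut with about 7 N at the front edge until the front edge is up about 5 mm (0.04 rad); then it is free, and falls shut again unless it is swung past upright.
- hinge (a point): Middle of the hinge pin, at the top of the back wall: 62 mm behind the case's origin along the case's x, 71 mm above the bench. The pin runs along the case's y.
- spatula: Spatula, 172 mm long, 80 g, lying on its black handle, 80 long x 16 wide x 14 mm high, then a flat steel blade 16 mm wide, 2 mm thick, level with the handle's mid height (its underside 6 mm above the handle's). Origin under the middle of the handle, its x towards the blade, z up. It balances 12 mm ahead of the origin. Handle x = -40 to +40 mm, blade on to its round tip at x = +132 mm.
- spatula_tip (a point): Tip of the spatula's blade, 132 mm ahead of the spatula's origin and 7 mm above the handle's underside (mid thickness of the blade).
- loose_cup: Round tapered aluminium cup standing on the bench, 41 mm high, 32 mm across at the bottom, 50 mm (52 with its bead) at the open rim, wall 2.2 mm, 30 g. Origin: centre of its underside, z up. Nested in its like it stands about 12 mm higher than that one.
- case_cup: The like cup that stands loose in the collar inside the case, mouth up, its underside 12 mm above the bench; same sizes and origin as the loose cup.

How it is judged:
By the outcome, as a careful person would: the job done as asked, in the order asked, and still so for the second after the job is handed in, with the robot touching nothing.
It also fails if it takes over 72 s, if anything falls off the work surface, if the arm or the gripper's body presses on something with over 40 N, if the wrist force passes 120 N, or if a joint passes its speed limit or range.

### The arm

A 7-joint arm with a two-finger parallel gripper is mounted at the origin on a cart in front of the work surface, level with it; the furniture and walls round the work are solid. World frame = base frame: x ahead of the robot, y to its left, z up, the work surface at z = 0. Lengths are in m, angles in rad, forces in N, time in s.
With the tool pointing down it reaches from about 0.35 to 0.9 m from the base axis. Payload 8.1 kg.
Tool frame: the origin (TCP) lies at the very end of the fingers, on their centre line; the grasp point (between the pads) lies 19 mm behind it (arm.tcp_to_grasp is the distance from the TCP to the grasp point, in m); z points along the fingers, y is the line along which they close (so a half turn about z gives the same grasp; the last joint's range is limited). The gripper opens to 92 mm and grips with 3 to 60 N. Pads are 19 mm wide; open, the fingers measure 130 mm over their backs; the gripper's body (75 mm by 190 mm) begins 47 mm behind the grasp point.
Start: joints at [-1.282, 0.434, 0.025, 1.573, -0.012, 1.134, -0.075], TCP at [0.239, 0.578, 0.227] pointing down, gripper open.
Joint ranges: [-2.62, 2.62], [-0.44, 2.09], [-1.27, 1.32], [0.08, 2.57], [-1.32, 4.46], [0.12, 2], [-2.74, 2.74]. Speed limits (rad/s): [2.22, 2.22, 3.01, 3.01, 3.14, 3.14, 3.14].

### API

Orientations are given as a rotation vector (axis times angle).
In Python, from cell import arm gives the robot as it stands.
- The arm moves only by the tool creep_tool, called after ">>>" by a JSON object that holds its "op" and its "data", one argument or row to a line. Schema: {"type":"object","properties":{"deltas":{"type":"array","items":{"type":"array","items":{"type":"number"},"minItems":5,"maxItems":5},"minItems":1,"maxItems":10},"clamp_n":{"type":"number"},"only":{"type":"string"},"quiet":{"type":"boolean"},"lines":{"type":"string"}},"required":["deltas"],"additionalProperties":false}. deltas is a list of rows, 1 to 10 of them, each of 5 numbers: dx, dy, dz in m, then a turn about the tool's z in rad, then the opening from 0.0 (shut) to 1.0 (fully open); each row shifts and turns the commanded pose from where the row before left it, along the tool's axes as they then stand; what a row does not reach is not made up. A row lasts 1/10 s, in which the tool goes at most 0.05 m and 0.15 rad, less where a joint would pass 70% of its speed; a pose out of reach is approached as far as the arm can. The fingers move at their own pace and stop on an object; clamp_n is the grip in N (left out, the last holds). Time passes only in rows, so rows that do not move let the fingers close. The tool returns the time, the measured TCP pose, the force, the opening and the grip force at its end. only (a regular expression) keeps the lines of the reply that match it, lines (a string "A,B") keeps lines A to B, and quiet returns only ok. Input that does not fit is refused with a message, and nothing moves.
- arm.observe(): the state, without advancing time (a new reading comes with each control period).
- arm.get_image(name): name is "side" or "top" or "wrist"; returns a dict with "image" (384x512x3 uint8, blue, green, red), "fx", "fy", "cx", "cy" (pixels), "cam_to_world" (4x4, takes a point from camera to world coordinates); the wrist camera has in their place "mount" (4x4, takes a point from camera to tool coordinates, whose origin is the TCP and whose axes are the flange's). Camera axes: x right, y down, z forward; pixel columns grow to the right and rows downward; lengths in m; the calibration is good to about 2 mm. A picture is of the moment at which its call begins: read the wrist's pose just before it. There is no depth.
- arm.sign_off(): hands the job in; it is judged then, once.
The state is a dict: "clock": time; "joints": joint angles; "dq": joint speeds; "joint_efforts": joint torques, N m; "position": TCP position; "ee_rot": TCP orientation; "force": force on the tool from outside, world axes, zero at the start; "ft_torque": the same for the moment, N m; "width": opening from 0.0 (shut) to 1.0 (fully open); "gripper_force": force on a finger pad.
Only numpy, scipy, OpenCV 4.12 (cv2) and the standard library are available. Lean on these libraries where they do the work, as an engineer would, in place of code of your own. Each camera call takes 0.05 s, during which the arm holds its last target. There are 200 camera calls.

## Working session

There is one attempt and no reset: what is moved stays moved. The work goes in short steps, Python scripts to look and compute and a tool call to move; the robot and the scene stay as the last step left them, time stands still between calls to the robot, and variables do not carry over. Pictures are saved under pics/ and viewed, at most 10 in all, crops included, and the job is handed in when it is done.

```bash
ls; mkdir -p pics
```

Run:
```python
from cell import arm
import cv2,numpy as np
s=arm.observe();print(s)
for n in("top","side"):
    d=arm.get_image(n);cv2.imwrite(f"pics/{n}0.png",d["image"]);print(n,d["fx"],d["fy"],d["cx"],d["cy"],np.round(d["cam_to_world"],4).tolist())
a=cv2.imread("pics/top0.png");b=cv2.imread("pics/side0.png")
```

```text
cell.py
pics
{'clock': 0.0, 'joints': array([-1.28162039,  0.43521805,  0.02499205,  1.57413659, -0.01162416,
        1.13399317, -0.07509772]), 'dq': array([-0.00011287,  0.00149314,  0.00041506, -0.00077771, -0.00069193,
       -0.00047675,  0.00060078]), 'joint_efforts': array([ 1.58648472e-04, -6.67870831e+01,  9.84844677e-01, -3.14451027e+01,
       -6.06913283e-02,  4.31149034e-02,  1.78792420e-04]), 'position': array([0.23849823, 0.57712932, 0.22593298]), 'ee_rot': array([-6.11583350e-01, -3.08130076e+00,  2.51210241e-03]), 'force': array([ 0.53551419, -0.20199696, -0.96784037]), 'ft_torque': array([-0.00142121,  0.01763243, -0.02803479]), 'gripper_force': 0.0, 'width': 0.998355937403382}
top 492.2324450771528 492.2324450771528 246.6782466662944 189.78752184429186 [[0.026, -0.9847, 0.1723, 0.3349], [-0.9996, -0.0244, 0.0114, -0.0233], [-0.007, -0.1725, -0.985, 1.4475], [0.0, 0.0, 0.0, 1.0]]
side 449.5515503141352 449.5515503141352 257.15379427545025 185.74239230612156 [[0.9998, -0.0194, -0.0004, 0.548], [-0.0105, -0.5556, 0.8314, -1.1954], [-0.0164, -0.8312, -0.5557, 0.8326], [0.0, 0.0, 0.0, 1.0]]
```
View pics/top0.png

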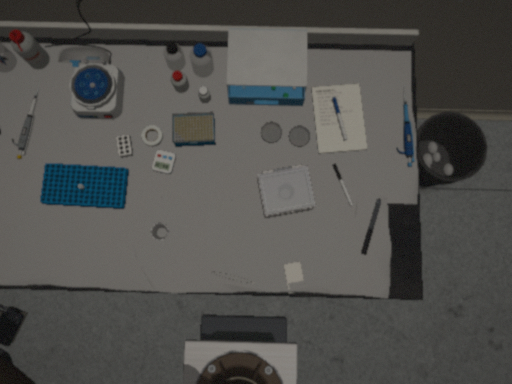

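View pics/side0.png

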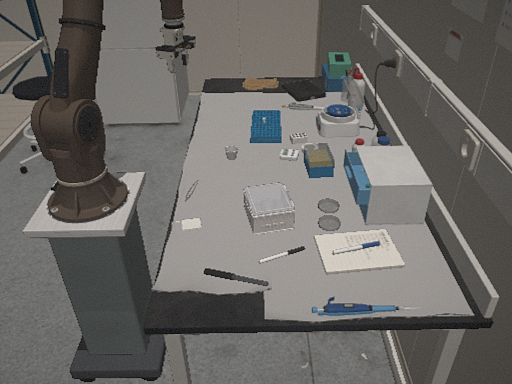

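Create h.py:
```python
import numpy as np,cv2
from cell import arm
from scipy.spatial.transform import Rotation as R
def cam(n):
    if n=="wrist":
        s=arm.observe();d=arm.get_image(n);T=np.eye(4);T[:3,:3]=R.from_rotvec(s["ee_rot"]).as_matrix();T[:3,3]=s["position"]
        d["cam_to_world"]=T@np.array(d["mount"])
    else: d=arm.get_image(n)
    return d
def plane(d,uv,z):
    T=np.array(d["cam_to_world"]);r=T[:3,:3]@[(uv[0]-d["cx"])/d["fx"],(uv[1]-d["cy"])/d["fy"],1]
    return T[:3,3]+r*(z-T[2,3])/r[2]
def proj(d,p):
    T=np.array(d["cam_to_world"]);q=T[:3,:3].T@(np.array(p)-T[:3,3])
    return q[:2]/q[2]*[d["fx"],d["fy"]]+[d["cx"],d["cy"]]
```

Run:
```python
import cv2,numpy as np
a=cv2.imread("pics/top0.png");b=cv2.imread("pics/side0.png")
g=lambda x:cv2.convertScaleAbs(x,alpha=1.6)
A=cv2.resize(g(a[155:260,250:390]),None,fx=4,fy=4,interpolation=cv2.INTER_CUBIC)  #560x420
B=cv2.resize(g(a[215:245,140:180]),None,fx=6,fy=6,interpolation=cv2.INTER_CUBIC) #240x180
C=cv2.resize(g(b[255:295,195:275]),None,fx=3,fy=3,interpolation=cv2.INTER_CUBIC)#240x120
o=np.zeros((420,800,3),np.uint8);o[:420,:560]=A;o[:180,560:]=B;o[200:320,560:]=C
cv2.imwrite("pics/crop1.png",o)
```

```text
(no output)
```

View pics/crop1.png

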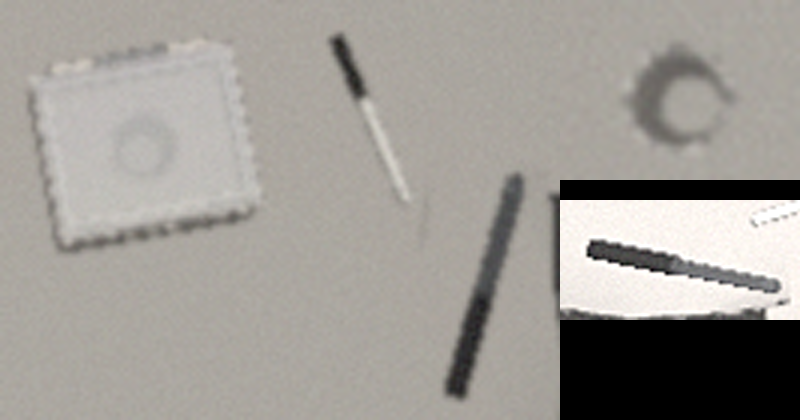

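Run:
```python
from h import *
d=cam("top");im=cv2.GaussianBlur(d["image"],(0,0),0.7);g=cv2.cvtColor(im,cv2.COLOR_BGR2GRAY)
m=np.zeros_like(g);m[190:262,357:386]=(g[190:262,357:386]<80)
pts=np.argwhere(m)[:,::-1].astype(float)
P=np.array([plane(d,p,.008)[:2] for p in pts]);c=P.mean(0);u=np.linalg.svd(P-c)[2][0];u*=np.sign(u[0])
t=(P-c)@u;print("spat n",len(P),"c",c,"u",u,"yaw",np.arctan2(u[1],u[0]),"ext",t.min(),t.max())
o=c+u*(t.max()-.132);print("origin est tip",o,"from back",c+u*(t.min()+.04))
corn=np.array([[33,78],[232,42],[262,207],[62,245]])/4+[250,155]
L=np.array([plane(d,p,.074)[:2] for p in corn]);print("lid",L,L.mean(0),np.linalg.norm(np.roll(L,-1,0)-L,axis=1))
for i,j in((0,1),(3,2),(3,0),(2,1)): v=L[j]-L[i];print(np.arctan2(v[1],v[0]))
# case base (bright region in collar)
print("collar",plane(d,np.array([145,147])/4+[250,155],.053))
print("loose rim",plane(d,np.array([683-560,97])/6+[140,215],.041))
```

```text
spat n 337 c [ 0.48403684 -0.37182323] u [ 0.95529993 -0.29563835] yaw -0.3001236718323291 ext -0.08123629554328819 0.08964862823464655
origin est tip [ 0.44357858 -0.35930254] from back [ 0.44464381 -0.3596322 ]
lid [[ 0.62013502 -0.03923137]
 [ 0.64984854 -0.18062715]
 [ 0.53150928 -0.20224281]
 [ 0.50109369 -0.06219128]] [ 0.57564663 -0.12107315] [0.14448412 0.1202972  0.14331621 0.12123528]
-1.363665904731582
-1.3569428704249837
0.19053378979036623
0.18066665560427583
collar [ 0.57590529 -0.12098078  0.053     ]
loose rim [0.45458369 0.23641367 0.041     ]
```

Add to h.py:
```python
def go(x,y,z,yaw=None):
    "print tool-axes move to world TCP target; yaw = world angle of spatula x (= minus tool x)"
    s=arm.observe();M=R.from_rotvec(s["ee_rot"]).as_matrix();e=M.T@(np.array([x,y,z])-s["position"])
    cur=np.arctan2(-M[1,0],-M[0,0]);print("t",s["clock"],"pos",s["position"].round(4),"yaw",cur.round(4),"tilt",M[2].round(3),"F",s["force"].round(1),"w",round(s["width"],3),"gf",round(s["gripper_force"],1))
    print("move",e.round(4),"turn",None if yaw is None else round(-(yaw-cur),4))
```

Run:
```python
from h import *
go(.4535,-.3623,.15,-.300)
```

```text
t 0.15 pos [0.2386 0.5773 0.2261] yaw -0.3919 tilt [-0.    -0.001 -1.   ] F [-0.4  1.   0.1] w 1.001 gf 0.0
move [-0.5575 -0.7862  0.0771] turn -0.0919
```

>>> {"op": "creep_tool", "data": {
  "deltas": [
    [-0.03, -0.03, 0, 0, 1],
    [-0.03, -0.03, 0, 0, 1],
    [-0.03, -0.03, 0, 0, 1],
    [-0.03, -0.03, 0, 0, 1],
    [-0.03, -0.03, 0, 0, 1],
    [-0.03, -0.03, 0, 0, 1],
    [-0.03, -0.03, 0, 0, 1],
    [-0.03, -0.03, 0, 0, 1],
    [-0.03, -0.03, 0, 0, 1],
    [-0.03, -0.03, 0, 0, 1]
  ]
}}

```text
clock: 1.15
position: [0.4016, 0.1841, 0.2268]
ee_rot: [0.612, 3.081, 0.0]
force: [0.7, 0.7, -0.4]
width: 0.999
gripper_force: 0.0
```

>>> {"op": "creep_tool", "data": {
  "deltas": [
    [-0.025, -0.035, 0, 0, 1],
    [-0.025, -0.035, 0, 0, 1],
    [-0.025, -0.035, 0, 0, 1],
    [-0.025, -0.035, 0, 0, 1],
    [-0.025, -0.035, 0, 0, 1],
    [-0.025, -0.035, 0, 0, 1],
    [-0.025, -0.035, 0, -0.03, 1],
    [-0.02, -0.035, 0, -0.03, 1],
    [-0.02, -0.035, 0, -0.03, 1],
    [0, 0, 0, 0, 1]
  ]
}}

```text
clock: 2.15
position: [0.483, -0.1929, 0.2269]
ee_rot: [0.482, 3.103, -0.005]
force: [-0.4, 0.1, 0.5]
width: 1.003
gripper_force: 0.0
```

Run:
```python
from h import *
go(.4535,-.3623,.15,-.300)
```

```text
t 2.15 pos [ 0.483  -0.1929  0.2269] yaw -0.3083 tilt [-0.001 -0.003 -1.   ] F [-0.4  0.1  0.5] w 1.003 gf 0.0
move [-0.0232 -0.1701  0.0774] turn -0.0083
```

>>> {"op": "creep_tool", "data": {
  "deltas": [
    [0, -0.03, 0, 0, 1],
    [-0.005, -0.03, 0, 0, 1],
    [-0.005, -0.03, 0, 0, 1],
    [-0.005, -0.03, 0.02, 0, 1],
    [-0.005, -0.03, 0.02, 0, 1],
    [-0.003, -0.02, 0.02, 0, 1],
    [0, 0, 0.015, 0, 1],
    [0, 0, 0, 0, 1],
    [0, 0, 0, 0, 1]
  ]
}}

```text
clock: 3.05
position: [0.455, -0.3552, 0.1518]
ee_rot: [-0.471, -3.105, -0.001]
force: [0.1, -0.1, -0.1]
width: 0.998
gripper_force: 0.0
```

Run:
```python
from h import *
go(.4535,-.3623,.02,-.300)
d=cam("wrist");cv2.imwrite("pics/w1.png",d["image"]);np.save("w1.npy",d,allow_pickle=True)
print([proj(d,[.4436+t*.9553,-.3593-t*.2956,z]).round(1) for t,z in((-.04,.014),(.04,.014),(.132,.008))])
```

```text
t 3.05 pos [ 0.455  -0.3552  0.1518] yaw -0.3013 tilt [ 0.001  0.001 -1.   ] F [ 0.1 -0.1 -0.1] w 0.998 gf 0.0
move [-0.0008 -0.0073  0.1318] turn -0.0013
[array([246.3, 129.1]), array([247. , 207.1]), array([247.8, 280.2])]
```

View pics/w1.png

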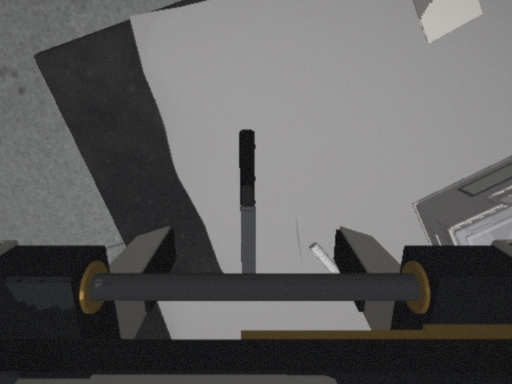

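>>> {"op": "creep_tool", "data": {
  "deltas": [
    [-0.001, -0.007, 0.02, 0, 1],
    [0, 0, 0.03, 0, 1],
    [0, 0, 0.03, 0, 1],
    [0, 0, 0.03, 0, 0.6],
    [0, 0, 0.02, 0, 0.5],
    [0, 0, 0.01, 0, 0.5],
    [0, 0, 0.007, 0, 0.4],
    [0, 0, 0, 0, 0.4],
    [0, 0, 0, 0, 0.4]
  ],
  "clamp_n": 25
}}

```text
clock: 4.0
position: [0.4544, -0.3634, 0.0057]
ee_rot: [0.472, 3.104, -0.001]
force: [-0.3, 0.1, 0.1]
width: 0.526
gripper_force: 0.0
```

Run:
```python
from h import *
go(.4535,-.3623,.004,-.300)
```

```text
t 4.0 pos [ 0.4544 -0.3634  0.0057] yaw -0.3017 tilt [-0.002 -0.    -1.   ] F [-0.3  0.1  0.1] w 0.526 gf 0.0
move [0.0011 0.0008 0.0017] turn -0.0017
```

>>> {"op": "creep_tool", "data": {
  "deltas": [
    [0.001, 0.001, 0.001, 0, 0],
    [0, 0, 0, 0, 0],
    [0, 0, 0, 0, 0],
    [0, 0, 0, 0, 0],
    [0, 0, 0, 0, 0],
    [0, 0, 0, 0, 0],
    [0, 0, 0, 0, 0],
    [0, 0, -0.01, 0, 0],
    [0, 0, -0.02, 0, 0],
    [0, 0, -0.02, 0, 0]
  ],
  "clamp_n": 30
}}

```text
clock: 5.0
position: [0.4525, -0.3616, 0.0544]
ee_rot: [-0.473, -3.105, -0.0]
force: [-0.5, 0.3, -0.6]
width: 0.167
gripper_force: 30.0
```

Run:
```python
from h import *
go(.368,-.163,.063,.2)
```

```text
t 5.0 pos [ 0.4525 -0.3616  0.0544] yaw -0.3021 tilt [ 0.001  0.    -1.   ] F [-0.5  0.3 -0.6] w 0.167 gf 30.0
move [ 0.1398  0.1645 -0.0084] turn -0.5021
```

>>> {"op": "creep_tool", "data": {
  "deltas": [
    [0.035, 0.02, 0, 0, 0],
    [0.035, 0.03, 0, 0, 0],
    [0.035, 0.035, 0, 0, 0],
    [0.035, 0.04, 0, 0, 0],
    [0, 0.04, -0.008, -0.1, 0],
    [0, 0, 0, -0.1, 0],
    [0, 0, 0, -0.1, 0],
    [0, 0, 0, -0.1, 0],
    [0, 0, 0, -0.1, 0],
    [0, 0, 0, 0, 0]
  ]
}}

```text
clock: 6.0
position: [0.3698, -0.1656, 0.0622]
ee_rot: [-0.313, 3.125, -0.0]
force: [-0.2, 0.3, -1.5]
width: 0.17
gripper_force: 30.0
```

Run:
```python
from h import *
go(.368,-.163,.063,.2)
d=cam("side");np.save("s1.npy",d,allow_pickle=True);cv2.imwrite("pics/side1.png",cv2.resize(cv2.convertScaleAbs(d["image"][150:270,190:330],alpha=1.4),None,fx=5,fy=5,interpolation=cv2.INTER_CUBIC))
T=np.array([np.cos(.2),np.sin(.2)]);S=np.array([.576,-.121])-.06*T
N=np.array([-np.sin(.2),np.cos(.2)])
f=lambda p:((proj(d,p)-[190,150])*5).round(0).tolist()
print("slot corners",[f([*(S+N*k),z]) for k in(-.022,.022) for z in(.06,.07)])
print("lid front",[f([*(S+N*k),.074]) for k in(-.072,.072)],"bottom",[f([*(S+N*k),0]) for k in(-.072,.072)])
p=arm.observe()["position"]
print("tip pred",f([*(p[:2]+.122*T),p[2]+.0025]))
```

```text
t 6.0 pos [ 0.3698 -0.1656  0.0622] yaw 0.1996 tilt [-0.001 -0.    -1.   ] F [-0.2  0.3 -1.5] w 0.17 gf 30.0
move [ 0.0012  0.0029 -0.0008] turn -0.0004
slot corners [[293.0, 290.0], [293.0, 276.0], [279.0, 247.0], [278.0, 233.0]]
lid front [[310.0, 323.0], [262.0, 182.0]] bottom [[313.0, 425.0], [267.0, 280.0]]
tip pred [237.0, 272.0]
```

View pics/side1.png

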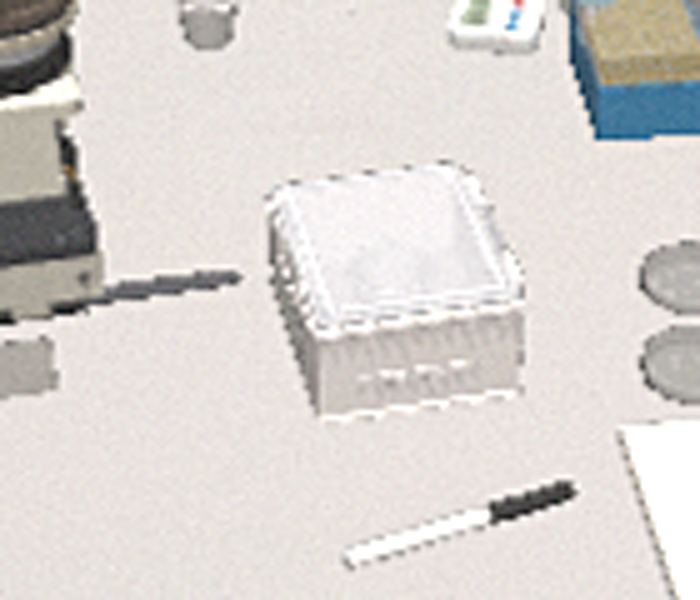

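>>> {"op": "creep_tool", "data": {
  "deltas": [
    [-0.01, 0.003, 0, 0, 0],
    [-0.01, 0, 0, 0, 0],
    [-0.01, 0, 0, 0, 0],
    [-0.01, 0, 0, 0, 0],
    [-0.005, 0, 0, 0, 0],
    [0, 0, 0, 0, 0]
  ]
}}

```text
clock: 6.65
position: [0.4142, -0.1535, 0.0616]
ee_rot: [-0.312, 3.126, -0.0]
force: [0.6, -0.2, -0.8]
width: 0.166
gripper_force: 30.0
```

>>> {"op": "creep_tool", "data": {
  "deltas": [
    [-0.005, 0, 0, 0, 0],
    [0, 0, 0, 0, 0]
  ]
}}

```text
clock: 6.85
position: [0.4184, -0.1527, 0.0617]
ee_rot: [-0.311, 3.126, -0.0]
force: [0.3, 0.1, -0.7]
width: 0.173
gripper_force: 30.0
```

>>> {"op": "creep_tool", "data": {
  "deltas": [
    [-0.008, 0, 0, 0, 0],
    [-0.008, 0, 0, 0, 0],
    [0, 0, 0, 0, 0]
  ]
}}

```text
clock: 7.15
position: [0.4354, -0.1493, 0.0619]
ee_rot: [-0.312, 3.125, -0.001]
force: [-0.8, 0.4, -0.1]
width: 0.17
gripper_force: 30.0
```

>>> {"op": "creep_tool", "data": {
  "deltas": [
    [0, 0, 0.004, 0, 0],
    [0, 0, 0.004, 0, 0],
    [0, 0, 0.004, 0, 0],
    [0, 0, 0, 0, 0]
  ]
}}

```text
clock: 7.55
position: [0.4339, -0.1496, 0.0494]
ee_rot: [-0.311, 3.126, -0.0]
force: [0.4, 0.0, 2.9]
width: 0.17
gripper_force: 30.0
```

>>> {"op": "creep_tool", "data": {
  "deltas": [
    [-0.001, 0, 0.004, 0, 0],
    [-0.001, 0, 0.004, 0, 0],
    [0, 0, 0, 0, 0]
  ]
}}

```text
clock: 7.85
position: [0.4349, -0.1491, 0.0411]
ee_rot: [0.31, -3.125, -0.001]
force: [-2.3, -2.1, 2.0]
width: 0.169
gripper_force: 30.0
```

>>> {"op": "creep_tool", "data": {
  "deltas": [
    [-0.001, 0, 0.003, 0, 0],
    [-0.001, 0, 0.003, 0, 0],
    [0, 0, 0, 0, 0]
  ]
}}

```text
clock: 8.15
position: [0.4371, -0.1488, 0.0353]
ee_rot: [0.31, -3.125, -0.0]
force: [-4.2, 0.1, 3.6]
width: 0.17
gripper_force: 30.0
```

>>> {"op": "creep_tool", "data": {
  "deltas": [
    [-0.001, 0, 0.003, 0, 0],
    [-0.001, 0, 0.003, 0, 0],
    [0, 0, 0, 0, 0]
  ]
}}

```text
clock: 8.45
position: [0.4388, -0.1484, 0.0296]
ee_rot: [0.31, -3.125, -0.001]
force: [-6.6, -1.4, 5.6]
width: 0.172
gripper_force: 30.0
```

Run:
```python
from h import *
d=cam("side");np.save("s2.npy",d,allow_pickle=True);cv2.imwrite("pics/side2.png",cv2.resize(cv2.convertScaleAbs(d["image"][150:270,190:330],alpha=1.4),None,fx=5,fy=5,interpolation=cv2.INTER_CUBIC))
```

```text
(no output)
```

View pics/side2.png

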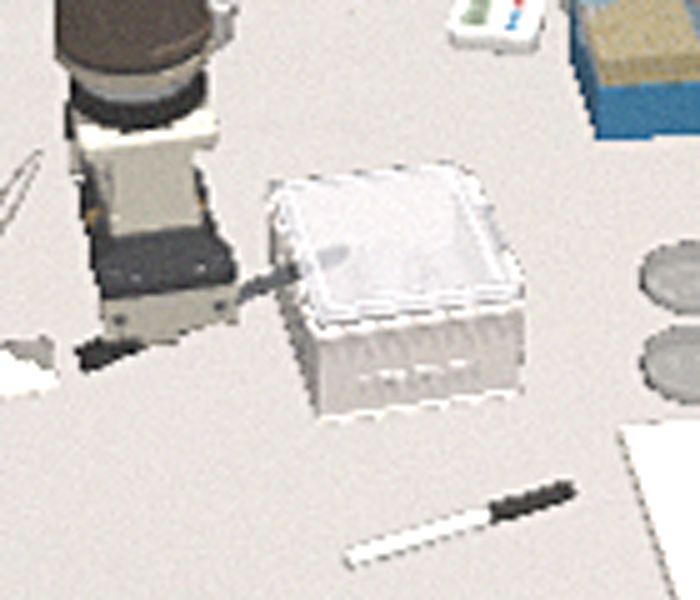

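>>> {"op": "creep_tool", "data": {
  "deltas": [
    [0, 0, 0.003, 0, 0],
    [0, 0, 0.002, 0, 0],
    [0, 0, 0, 0, 0]
  ]
}}

```text
clock: 8.8
position: [0.4402, -0.1484, 0.0249]
ee_rot: [-0.311, 3.125, -0.0]
force: [-2.0, 0.1, 5.0]
width: 0.17
gripper_force: 30.0
```

>>> {"op": "creep_tool", "data": {
  "deltas": [
    [0, 0, 0.002, 0, 0],
    [0, 0, 0, 0, 0],
    [0, 0, 0, 0, 0]
  ]
}}

```text
clock: 9.1
position: [0.4408, -0.1484, 0.0231]
ee_rot: [-0.311, 3.124, -0.001]
force: [0.2, 0.2, 4.6]
width: 0.169
gripper_force: 30.0
```

Run:
```python
from h import *
d=cam("side");cv2.imwrite("pics/side3.png",d["image"])
a=np.load("s1.npy",allow_pickle=True).item()["image"]
x=np.hstack([cv2.resize(cv2.convertScaleAbs(i[175:245,235:305],alpha=1.3),None,fx=5.5,fy=7,interpolation=cv2.INTER_CUBIC) for i in(a,d["image"])]);cv2.imwrite("pics/cmp.png",x)
```

```text
(no output)
```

View pics/cmp.png

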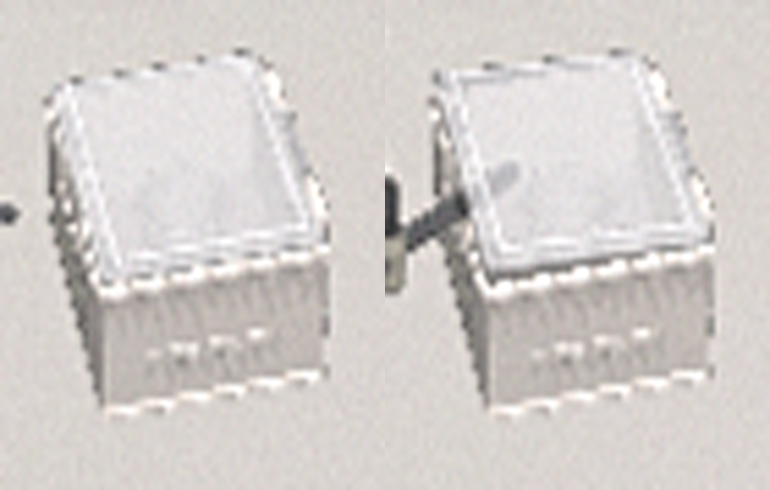

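>>> {"op": "creep_tool", "data": {
  "deltas": [
    [-0.002, 0, -0.008, 0, 0],
    [-0.002, 0, -0.009, 0, 0],
    [-0.003, 0, -0.008, 0, 0],
    [-0.004, 0, -0.007, 0, 0],
    [-0.004, 0, -0.007, 0, 0],
    [-0.005, 0, -0.007, 0, 0],
    [-0.006, 0, -0.006, 0, 0],
    [-0.006, 0, -0.005, 0, 0],
    [-0.006, 0, -0.005, 0, 0],
    [0, 0, 0, 0, 0]
  ]
}}

```text
clock: 10.15
position: [0.4785, -0.1407, 0.0854]
ee_rot: [-0.312, 3.124, -0.001]
force: [0.3, -0.5, -1.5]
width: 0.168
gripper_force: 30.0
```

>>> {"op": "creep_tool", "data": {
  "deltas": [
    [-0.007, 0, -0.005, 0, 0],
    [-0.007, 0, -0.004, 0, 0],
    [-0.007, 0, -0.004, 0, 0],
    [-0.007, 0, -0.003, 0, 0],
    [-0.007, 0, -0.002, 0, 0],
    [-0.007, 0, -0.001, 0, 0],
    [0, 0, 0, 0, 0]
  ]
}}

```text
clock: 10.85
position: [0.5194, -0.1322, 0.1038]
ee_rot: [-0.312, 3.125, -0.0]
force: [-0.7, -0.0, -0.5]
width: 0.17
gripper_force: 30.0
```

Run:
```python
from h import *
d=cam("side");x=d["image"];d2=cam("top")
cv2.imwrite("pics/cmp2.png",np.hstack([cv2.resize(cv2.convertScaleAbs(i,alpha=1.4),(400,400),interpolation=cv2.INTER_CUBIC) for i in(x[120:250,200:330],d2["image"][130:240,240:350])]))
```

```text
(no output)
```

View pics/cmp2.png

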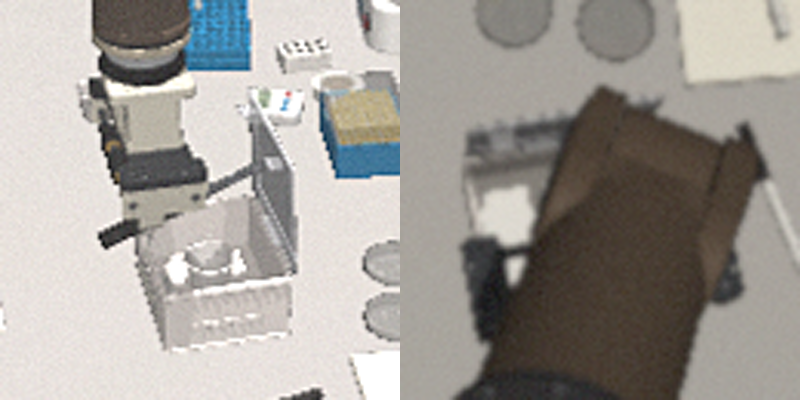

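>>> {"op": "creep_tool", "data": {
  "deltas": [
    [-0.006, 0, -0.002, 0, 0],
    [-0.006, 0, -0.002, 0, 0],
    [-0.006, 0, 0, 0, 0],
    [-0.006, 0, 0, 0, 0],
    [-0.006, 0, 0, 0, 0],
    [0, 0, 0, 0, 0],
    [0, 0, 0, 0, 0]
  ]
}}

```text
clock: 11.65
position: [0.5474, -0.1267, 0.1075]
ee_rot: [0.311, -3.126, -0.0]
force: [-0.5, 0.1, -0.5]
width: 0.17
gripper_force: 30.0
```

>>> {"op": "creep_tool", "data": {
  "deltas": [
    [0.01, 0, -0.005, 0, 0],
    [0.02, 0, -0.005, 0, 0],
    [0.025, 0, 0, 0, 0],
    [0.03, 0, 0, 0, 0],
    [0.03, 0, 0, 0, 0],
    [0.03, 0, 0, 0, 0]
  ]
}}

```text
clock: 12.25
position: [0.4031, -0.1555, 0.118]
ee_rot: [-0.31, 3.126, 0.0]
force: [-0.2, -0.3, -1.8]
width: 0.168
gripper_force: 30.0
```

Run:
```python
from h import *
d=cam("side");x=d["image"];cv2.imwrite("pics/s4.png",x)
# numeric: does lid pose differ vs upright: project predicted lid edge for 1.57 and 1.9
T=np.array([np.cos(.2),np.sin(.2)]);N=np.array([-np.sin(.2),np.cos(.2)]);H=np.array([.576,-.121])+.062*T
for th in(1.57,1.9): print(th,[proj(d,[*(H-T*.122*np.cos(th)+N*k),.071+.122*np.sin(th)]).round(0).tolist() for k in(-.072,.072)])
go(.40,-.33,.06,-.2)
```

```text
1.57 [[296.0, 173.0], [282.0, 147.0]]
1.9 [[310.0, 173.0], [295.0, 148.0]]
t 12.3 pos [ 0.3974 -0.1564  0.1174] yaw 0.1945 tilt [ 0.004  0.002 -1.   ] F [-7.9 -1.1 -1.6] w 0.172 gf 30.0
move [ 0.0308 -0.171   0.0572] turn 0.3945
```

>>> {"op": "creep_tool", "data": {
  "deltas": [
    [0, -0.04, 0, 0, 0],
    [0, -0.04, 0, 0.1, 0],
    [-0.01, -0.04, 0, 0.1, 0],
    [-0.01, -0.04, 0, 0.1, 0],
    [-0.02, -0.03, 0, 0.1, 0],
    [-0.02, 0, 0, 0.1, 0],
    [0, 0, 0.02, 0, 0],
    [0, 0, 0.02, 0, 0],
    [0, 0, 0.01, 0, 0],
    [0, 0, 0, 0, 0]
  ]
}}

```text
clock: 13.3
position: [0.48, -0.3477, 0.0667]
ee_rot: [-0.473, -3.103, -0.002]
force: [0.0, 0.4, 0.5]
width: 0.171
gripper_force: 30.0
```

Run:
```python
from h import *
go(.45,-.36,.04,-.3)
```

```text
t 13.3 pos [ 0.48   -0.3477  0.0667] yaw -0.3023 tilt [ 0.003  0.001 -1.   ] F [0.  0.4 0.5] w 0.171 gf 30.0
move [ 0.0249 -0.0206  0.0268] turn -0.0023
```

>>> {"op": "creep_tool", "data": {
  "deltas": [
    [0.012, -0.01, 0, 0, 0],
    [0.012, -0.01, 0.005, 0, 0],
    [0, 0, 0.01, 0, 0],
    [0, 0, 0.008, 0, 0],
    [0, 0, 0.006, 0, 0],
    [0, 0, 0.006, 0, 0],
    [0, 0, 0.006, 0, 0],
    [0, 0, 0, 0, 0]
  ],
  "clamp_n": 12
}}

```text
clock: 14.1
position: [0.4523, -0.3598, 0.0257]
ee_rot: [-0.471, -3.105, -0.001]
force: [-0.3, -0.0, 0.0]
width: 0.171
gripper_force: 12.0
```

>>> {"op": "creep_tool", "data": {
  "deltas": [
    [0, 0, 0.005, 0, 0],
    [0, 0, 0.005, 0, 0],
    [0, 0, 0.004, 0, 0],
    [0, 0, 0.003, 0, 0],
    [0, 0, 0.002, 0, 0],
    [0, 0, 0, 0, 0]
  ]
}}

```text
clock: 14.7
position: [0.4523, -0.3603, 0.0075]
ee_rot: [-0.472, -3.105, -0.0]
force: [0.6, -0.6, 0.8]
width: 0.175
gripper_force: 12.0
```

Lower a touch, release, retreat, then measure.

>>> {"op": "creep_tool", "data": {
  "deltas": [
    [0, 0, 0.002, 0, 0],
    [0, 0, 0, 0, 0],
    [0, 0, 0, 0, 0.4],
    [0, 0, 0, 0, 0.4],
    [0, 0, 0, 0, 0.4],
    [0, 0, 0, 0, 0.4],
    [0, 0, -0.02, 0, 0.4],
    [0, 0, -0.04, 0, 0.6],
    [0, 0, -0.05, 0, 1],
    [0, 0, -0.05, 0, 1]
  ]
}}

```text
clock: 15.7
position: [0.4518, -0.3601, 0.1671]
ee_rot: [-0.473, -3.104, -0.001]
force: [1.9, -0.5, -0.0]
width: 0.615
gripper_force: 0.0
```

Run:
```python
from h import *
s=cam("side");im=s["image"]
d=cam("wrist")
cv2.imwrite("pics/v9.png",np.hstack([cv2.resize(cv2.convertScaleAbs(im[130:300,180:350],alpha=1.4),(400,400),interpolation=cv2.INTER_CUBIC),cv2.resize(cv2.convertScaleAbs(d["image"],alpha=1.3),(400,400))]))
# loose cup refine from side view: rim
go(.4546,.2364,.15,0)
```

```text
t 15.8 pos [ 0.4549 -0.3633  0.1723] yaw -0.3025 tilt [-0.01  -0.003 -1.   ] F [-0.3  0.2  0.2] w 0.702 gf 0.0
move [0.1792 0.5724 0.0189] turn -0.3025
```

View pics/v9.png

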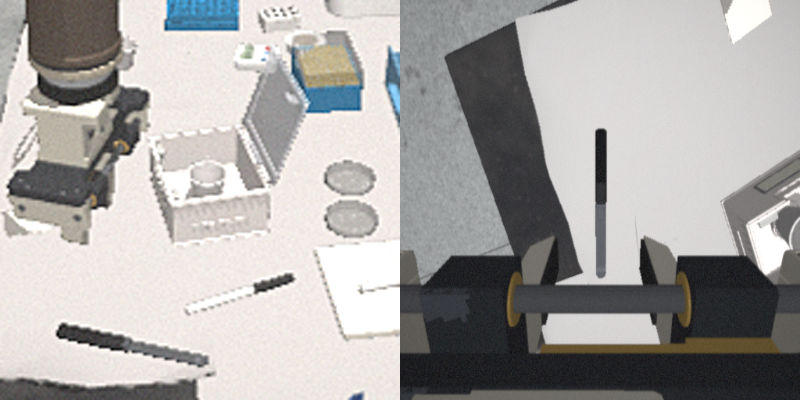

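>>> {"op": "creep_tool", "data": {
  "deltas": [
    [0.013, 0.041, 0, 0, 1],
    [0.013, 0.041, 0, 0, 1],
    [0.013, 0.041, 0, 0, 1],
    [0.013, 0.041, 0, 0, 1],
    [0.013, 0.041, 0, 0, 1],
    [0.013, 0.041, 0, 0, 1],
    [0.013, 0.041, 0, 0, 1],
    [0.013, 0.041, 0, 0, 1],
    [0.013, 0.041, 0, 0, 1],
    [0.013, 0.041, 0, 0, 1]
  ]
}}

```text
clock: 16.8
position: [0.4497, 0.0714, 0.1657]
ee_rot: [-0.472, -3.106, -0.0]
force: [0.3, -0.6, -0.6]
width: 0.999
gripper_force: 0.0
```

>>> {"op": "creep_tool", "data": {
  "deltas": [
    [0.013, 0.041, 0, 0, 1],
    [0.013, 0.041, 0, 0, 1],
    [0.013, 0.041, 0, 0, 1],
    [0.01, 0.04, 0, 0, 1],
    [0, 0, 0, -0.13, 1],
    [0, 0, 0, -0.13, 1],
    [0, 0, 0, -0.12, 1],
    [0, 0, 0, -0.12, 1],
    [0, 0, 0, 0, 1],
    [0, 0, 0, 0, 1]
  ]
}}

```text
clock: 17.8
position: [0.4518, 0.2397, 0.1656]
ee_rot: [0.305, -3.126, -0.0]
force: [0.1, 1.1, 0.3]
width: 0.997
gripper_force: 0.0
```

Run:
```python
from h import *
go(.4546,.2364,.034,.2)
d=cam("wrist");cv2.imwrite("pics/w2.png",d["image"]);p=proj(d,[.4546,.2364,.041]);print(p)
b=cam("top")
for nm,dd,c in(("w",d,p),("t",b,proj(b,[.4546,.2364,.041]))):
    c=c.astype(int);h=80 if nm=="w" else 16
    if not(0<c[0]<512 and 0<c[1]<384): print("out");continue
    y0,x0=max(c[1]-h,0),max(c[0]-h,0);g=cv2.cvtColor(dd["image"],cv2.COLOR_BGR2GRAY)[y0:c[1]+h,x0:c[0]+h];bg=np.median(g)
    m=(cv2.absdiff(cv2.GaussianBlur(g,(0,0),1.0),np.full_like(g,int(bg)))>14).astype(np.uint8)
    cn=max(cv2.findContours(m,cv2.RETR_EXTERNAL,cv2.CHAIN_APPROX_NONE)[0],key=cv2.contourArea);e,r=cv2.minEnclosingCircle(cn);e=np.array(e)+[x0,y0]
    print(nm,"bg",bg,"ctr",e,"r",r,plane(dd,e,.041),"radius m",r/dd["fx"]*(dd["cam_to_world"][2][3]-.041))
a=cv2.convertScaleAbs(d["image"],alpha=1.3);cv2.imwrite("pics/w2b.png",a)
```

```text
t 17.8 pos [0.4518 0.2397 0.1656] yaw 0.1943 tilt [ 0.  0. -1.] F [0.1 1.1 0.3] w 0.997 gf 0.0
move [-0.0022 -0.0038  0.1316] turn -0.0057
[250.53494806 184.56580075]
w bg 122.0 ctr [254.80378723 184.98365021] r 26.749961853027344 [0.45421423 0.24055099 0.041     ] radius m 0.024939894479927546
t bg 61.5 ctr [161.5        232.27419281] r 19.2523136138916 [0.45148961 0.23337147 0.041     ] radius m 0.05501008943762074
```

>>> {"op": "creep_tool", "data": {
  "deltas": [
    [-0.003, 0, 0.03, 0, 1],
    [0, 0, 0.035, 0, 1],
    [0, 0, 0.035, 0, 1],
    [0, 0, 0.02, 0, 1],
    [0, 0, 0.01, 0, 1],
    [0, 0, 0.001, 0, 0.7],
    [0, 0, 0, 0, 0.3],
    [0, 0, 0, 0, 0.3],
    [0, 0, 0, 0, 0.3]
  ],
  "clamp_n": 10
}}

```text
clock: 18.8
position: [0.4555, 0.241, 0.0358]
ee_rot: [-0.31, 3.125, 0.002]
force: [-0.3, 1.0, 1.1]
width: 0.701
gripper_force: 0.0
```

>>> {"op": "creep_tool", "data": {
  "deltas": [
    [0, 0, 0, 0, 0.3],
    [0, 0, 0, 0, 0.3],
    [0, 0, 0, 0, 0.3]
  ]
}}

```text
clock: 19.1
position: [0.4551, 0.2407, 0.0351]
ee_rot: [-0.311, 3.126, 0.001]
force: [-0.7, 0.1, 3.6]
width: 0.519
gripper_force: 10.1
```

>>> {"op": "creep_tool", "data": {
  "deltas": [
    [0, 0, -0.01, 0, 0.3],
    [0, 0, -0.03, 0, 0.3],
    [0, 0, -0.04, 0, 0.3],
    [0, 0, -0.04, 0, 0.3],
    [0, 0, 0, 0, 0.3]
  ]
}}

```text
clock: 19.6
position: [0.4576, 0.2418, 0.1602]
ee_rot: [-0.309, 3.119, 0.007]
force: [0.8, -0.2, -0.6]
width: 0.521
gripper_force: 10.1
```

Run:
```python
from h import *
go(.576,-.121,.16,.2)
d=cam("wrist");s=cam("side")
cv2.imwrite("pics/v10.png",np.hstack([cv2.resize(cv2.convertScaleAbs(s["image"][60:170,170:280],alpha=1.4),(400,400),interpolation=cv2.INTER_CUBIC),cv2.resize(cv2.convertScaleAbs(d["image"][184:,150:350],alpha=1.4),(400,400))]))
```

```text
t 19.6 pos [0.4576 0.2418 0.1602] yaw 0.1976 tilt [-0.008  0.004 -1.   ] F [ 0.8 -0.2 -0.6] w 0.521 gf 10.1
move [-0.0449 -0.379  -0.0008] turn -0.0024
```

View pics/v10.png

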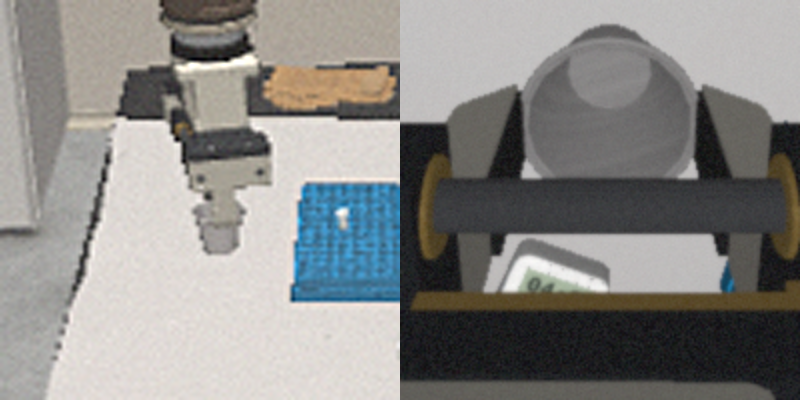

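Run:
```python
from h import *
d=cam("wrist");s=arm.observe();p=s["position"]
for z in(.006,.0):
  c=plane(d,(255,241.5),p[2]+z);l=plane(d,(212,241.5),p[2]+z);M=R.from_rotvec(s["ee_rot"]).as_matrix();print("rim centre in tool",(M.T@(c-p)).round(4),"r",np.linalg.norm(c-l))
# inner bottom disc centre (609,72)->
c=plane(d,(254.5,184+36),p[2]+.006-.039);print("bottom ctr in tool",(M.T@(c-p)).round(4), "r",np.linalg.norm(c-plane(d,(254.5-20.5,220),p[2]+.006-.039)))
```

```text
rim centre in tool [ 0.0018  0.0005 -0.006 ] r 0.02411860717240963
rim centre in tool [-0.0012  0.0005  0.    ] r 0.025058719199580668
bottom ctr in tool [-0.0018  0.0003  0.033 ] r 0.014078251876894246
```

>>> {"op": "creep_tool", "data": {
  "deltas": [
    [0, -0.02, 0, 0, 0.3],
    [0, -0.025, 0, 0, 0.3],
    [0, -0.025, 0, 0, 0.3],
    [0, -0.025, 0, 0, 0.3]
  ]
}}

```text
clock: 20.15
position: [0.4726, 0.1461, 0.1534]
ee_rot: [0.311, -3.123, 0.002]
force: [-0.2, 0.4, -0.9]
width: 0.519
gripper_force: 10.1
```

Run:
```python
from h import *
d=cam("top");g=cv2.cvtColor(d["image"],cv2.COLOR_BGR2GRAY)
p=proj(d,[.576,-.121,.053]);c=p.astype(int);print(p)
cr=g[c[1]-14:c[1]+15,c[0]-14:c[0]+15];print(cr[::1,::1])
b=cv2.resize(cr,None,fx=8,fy=8,interpolation=cv2.INTER_CUBIC)
h=cv2.HoughCircles(cv2.GaussianBlur(b,(0,0),3),cv2.HOUGH_GRADIENT,1,20,param1=60,param2=15,minRadius=50,maxRadius=90)
if h is not None:
  for x,y,r in h[0][:4]: e=(np.array([x,y])+.5)/8-.5+c-14;print(e,r/8,plane(d,e,.053))
```

```text
[286.25709636 191.71767436]
[[ 97  99 105 124 131 133 134 133 139 147 151 150 150 152 152 154 153 155
  155 154 154 156 155 156 155 156 156 154 154]
 [131 134 137 145 149 151 150 152 152 152 155 154 154 156 154 153 154 155
  153 153 154 155 155 155 155 155 154 154 154]
 [150 151 151 152 154 153 153 154 155 154 154 154 153 154 154 155 155 155
  155 155 155 154 156 154 155 155 155 155 153]
 [154 153 154 153 154 155 156 153 155 154 155 155 153 155 154 155 152 155
  152 154 154 155 154 152 155 154 154 155 154]
 [154 154 155 153 155 154 155 154 154 155 153 152 152 151 153 153 151 152
  153 155 157 154 154 155 155 155 155 154 155]
 [153 154 154 154 153 152 155 154 155 153 150 142 139 140 141 138 143 150
  151 154 155 155 154 153 155 155 156 155 155]
 [153 155 153 153 154 156 155 154 151 143 140 127 119 117 116 117 119 135
  141 150 153 155 154 154 154 155 155 152 153]
 [152 154 152 155 155 153 154 152 144 128 115 103  91  91  85  89  95 108
  124 139 150 
[... 1874 characters left out ...]
 94  88  87  89  93  98 105 106 105 109 109 113
  132 147 153 154 157 155 153 155 156 153 155]
 [155 155 154 153 148 136 117 104  94  90  90  90  92  93  94 102 113 131
  145 150 154 155 154 155 153 153 156 155 154]
 [156 154 155 155 152 149 141 131 115 104  95  91  89  93 107 125 136 146
  151 154 154 155 155 154 154 155 153 156 155]
 [154 154 154 156 154 154 153 149 139 130 115 109 105 111 129 146 150 150
  154 153 154 155 153 154 154 155 154 152 154]
 [156 156 154 154 154 155 153 153 151 149 139 134 135 138 149 153 152 155
  155 153 155 154 155 151 156 153 153 152 153]
 [156 155 155 155 154 155 153 155 155 154 151 150 150 151 156 154 155 153
  153 154 153 156 153 155 155 153 155 155 156]]
```

Run:
```python
from h import *
d=cam("top")
print(plane(d,(284.9,192.5),.053),plane(d,(285.0,193.4),.014))
go(.5745,-.119,.15,.2)
```

```text
[ 0.57362393 -0.11713377  0.053     ] [ 0.57761461 -0.12008677  0.014     ]
t 20.25 pos [0.4732 0.1432 0.1536] yaw 0.1931 tilt [ 0.003 -0.002 -1.   ] F [ 0.3 -0.7  0.3] w 0.519 gf 10.1
move [-0.0491 -0.2767  0.0041] turn -0.0069
```

>>> {"op": "creep_tool", "data": {
  "deltas": [
    [-0.005, -0.027, 0, 0, 0.3],
    [-0.005, -0.028, 0, 0, 0.3],
    [-0.005, -0.028, 0, 0, 0.3],
    [-0.005, -0.028, 0, 0, 0.3],
    [-0.005, -0.028, 0, 0, 0.3],
    [-0.005, -0.028, 0, 0, 0.3],
    [-0.005, -0.028, 0, 0, 0.3],
    [-0.005, -0.028, 0, 0, 0.3],
    [-0.005, -0.028, 0, 0, 0.3],
    [-0.004, -0.026, 0, -0.005, 0.3]
  ]
}}

```text
clock: 21.25
position: [0.5759, -0.115, 0.1534]
ee_rot: [0.319, -3.123, -0.001]
force: [0.3, -0.5, -0.8]
width: 0.517
gripper_force: 10.1
```

>>> {"op": "creep_tool", "data": {
  "deltas": [
    [0, 0, 0, 0, 0.3],
    [0, 0, 0.01, 0, 0.3],
    [0, 0, 0, 0, 0.3]
  ]
}}

```text
clock: 21.55
position: [0.5747, -0.1126, 0.1425]
ee_rot: [0.321, -3.122, -0.003]
force: [-0.7, -0.1, 0.2]
width: 0.52
gripper_force: 10.1
```

Run:
```python
from h import *
go(.574,-.1195,.075,.2)
```

```text
t 21.55 pos [ 0.5747 -0.1126  0.1425] yaw 0.2047 tilt [ 0.003  0.002 -1.   ] F [-0.7 -0.1  0.2] w 0.52 gf 10.1
move [ 0.0019 -0.0068  0.0674] turn 0.0047
```

>>> {"op": "creep_tool", "data": {
  "deltas": [
    [0.001, -0.006, 0.01, 0, 0.3],
    [0, 0, 0.015, 0, 0.3],
    [0, 0, 0.015, 0, 0.3],
    [0, 0, 0.01, 0, 0.3],
    [0, 0, 0.005, 0, 0.3],
    [0, 0, 0, 0, 0.3]
  ]
}}

```text
clock: 22.15
position: [0.5759, -0.1204, 0.089]
ee_rot: [0.319, -3.124, -0.0]
force: [0.9, 0.4, 0.7]
width: 0.525
gripper_force: 10.1
```

>>> {"op": "creep_tool", "data": {
  "deltas": [
    [0, 0, 0.005, 0, 0.3],
    [0, 0, 0.005, 0, 0.3],
    [0, 0, 0.003, 0, 0.3],
    [0, 0, 0, 0, 0.3]
  ]
}}

```text
clock: 22.55
position: [0.5761, -0.1206, 0.0764]
ee_rot: [0.319, -3.125, -0.0]
force: [0.3, 0.4, -0.5]
width: 0.519
gripper_force: 10.1
```

>>> {"op": "creep_tool", "data": {
  "deltas": [
    [0, 0, 0.004, 0, 0.3],
    [0, 0, 0.003, 0, 0.3],
    [0, 0, 0, 0, 0.3]
  ]
}}

```text
clock: 22.85
position: [0.5761, -0.1206, 0.0693]
ee_rot: [0.319, -3.125, -0.0]
force: [0.7, 0.5, 0.1]
width: 0.521
gripper_force: 10.1
```

>>> {"op": "creep_tool", "data": {
  "deltas": [
    [0, 0, 0.003, 0, 0.3],
    [0, 0, 0.003, 0, 0.3],
    [0, 0, 0, 0, 0.3]
  ]
}}

```text
clock: 23.15
position: [0.5763, -0.1206, 0.0634]
ee_rot: [0.319, -3.125, -0.0]
force: [-0.2, 0.7, -0.4]
width: 0.516
gripper_force: 10.1
```

>>> {"op": "creep_tool", "data": {
  "deltas": [
    [0, 0, 0.003, 0, 0.3],
    [0, 0, 0, 0, 0.3]
  ]
}}

```text
clock: 23.35
position: [0.5769, -0.1204, 0.0609]
ee_rot: [-0.319, 3.124, 0.0]
force: [-0.0, 0.3, 2.6]
width: 0.519
gripper_force: 10.1
```

>>> {"op": "creep_tool", "data": {
  "deltas": [
    [0, 0, 0.002, 0, 0.3],
    [0, 0, 0, 0, 0.3]
  ]
}}

```text
clock: 23.55
position: [0.5773, -0.1202, 0.0597]
ee_rot: [-0.319, 3.123, 0.001]
force: [-0.9, 1.8, 9.9]
width: 0.517
gripper_force: 10.1
```

>>> {"op": "creep_tool", "data": {
  "deltas": [
    [0, 0, -0.001, 0, 0.75],
    [0, 0, 0, 0, 0.75],
    [0, 0, 0, 0, 0.75],
    [0, 0, 0, 0, 0.75],
    [0, 0, -0.01, 0, 0.75],
    [0, 0, -0.02, 0, 0.75],
    [0, 0, -0.03, 0, 0.75],
    [0, 0, -0.03, 0, 0.75],
    [0, 0, -0.02, 0, 0.75],
    [0, 0, 0, 0, 0.75]
  ]
}}

```text
clock: 24.55
position: [0.5781, -0.1212, 0.1734]
ee_rot: [-0.318, 3.12, -0.002]
force: [0.7, -0.0, 0.5]
width: 0.752
gripper_force: 0.0
```

Run:
```python
from h import *
go(.577,-.12,.16,.2)
d=cam("wrist");cv2.imwrite("pics/w3.png",d["image"])
g=cv2.cvtColor(d["image"],cv2.COLOR_BGR2GRAY);p=proj(d,[.576,-.12,.065]);print(p,"r exp at .065",.026*d["fx"]/(d["cam_to_world"][2][3]-.065),"floor-bottom ctr",proj(d,[.576,-.12,.026]))
h=cv2.HoughCircles(cv2.GaussianBlur(g,(0,0),1),cv2.HOUGH_GRADIENT,1,15,param1=60,param2=18,minRadius=12,maxRadius=60)
for x,y,r in h[0][:8]: 
  if abs(x-p[0])<40 and abs(y-p[1])<50: print(x,y,r,plane(d,(x,y),.065))
```

```text
t 24.55 pos [ 0.5781 -0.1212  0.1734] yaw 0.2029 tilt [-0.005 -0.002 -1.   ] F [ 0.7 -0.   0.5] w 0.752 gf 0.0
move [0.0009 0.0015 0.0134] turn 0.0029
[256.4536752  184.74714183] r exp at .065 29.62678290675479 floor-bottom ctr [256.26802259 173.93537292]
240.5 167.5 50.5 [ 0.56303718 -0.13736032  0.065     ]
277.5 213.5 59.4 [ 0.59974354 -0.09475505  0.065     ]
255.5 187.5 25.8 [ 0.57876231 -0.12032043  0.065     ]
218.5 209.5 40.5 [ 0.60701889 -0.15002132  0.065     ]
217.5 166.5 52.8 [ 0.56630818 -0.1577883   0.065     ]
```

>>> {"op": "creep_tool", "data": {
  "deltas": [
    [0, 0, -0.04, 0, 0.75],
    [0.03, 0, -0.02, 0, 0.75],
    [0.04, 0, 0, 0, 0.75],
    [0.04, 0, 0, 0, 0.75],
    [0, 0, 0, 0, 0.75],
    [0, 0, 0, 0, 0.75]
  ]
}}

```text
clock: 25.2
position: [0.4679, -0.1428, 0.2295]
ee_rot: [0.317, -3.125, -0.001]
force: [0.8, -0.4, 0.6]
width: 0.75
gripper_force: 0.0
```

Run:
```python
from h import *
d=cam("wrist");g=cv2.cvtColor(d["image"],cv2.COLOR_BGR2GRAY)
for n,i in(("near",cv2.cvtColor(cv2.imread("pics/w3.png"),cv2.COLOR_BGR2GRAY)),("far",g)):
  c=(256,186) if n=="near" else proj(d,[.577,-.12,.06]).astype(int)
  print(n,c);
  if not(45<c[1]<340): continue
  print(cv2.resize(i[c[1]-39:c[1]+39,c[0]-36:c[0]+36],(24,26),interpolation=cv2.INTER_AREA))
T=np.array([np.cos(.2),np.sin(.2)]);N=np.array([-np.sin(.2),np.cos(.2)]);H=np.array([.576,-.121])+.062*T
s=cam("side");cv2.imwrite("pics/s_end.png",s["image"]);gs=cv2.cvtColor(s["image"],cv2.COLOR_BGR2GRAY)
c=proj(s,[.577,-.12,.065]).astype(int);print("side rim px",proj(s,[.577,-.12,.065]),[proj(s,[.577,-.12+k,.065]).round(1) for k in(-.026,.026)],c)
print(gs[c[1]-10:c[1]+16,c[0]-16:c[0]+17])
```

```text
near (256, 186)
[[109 108 108 108 109 108 108 109 108 108 109 109 109 108 108 108 109 109
  109 108 109 108 108 109]
 [109 108 108 109 109 109 108 108 107 109 108 108 108 108 109 109 108 109
  108 108 107 108 109 109]
 [108 108 108 109 109 108 109 108 107 102  99  99  99  98 100 103 108 108
  107 108 109 109 109 108]
 [108 108 109 108 109 108 108 107  97  95  96  96  95  97  96  98  98 106
  109 108 109 109 109 107]
 [109 108 108 108 108 108 101  97  91  96  94  92  94  97  95  94  94  96
  106 108 108 109 108 109]
 [108 108 108 107 108 101  96  95  86  85  91  96  97  91  82  80  92  95
   99 108 108 108 108 107]
 [109 109 109 108 104  96  94  76  76  94  98  98  99  99  98  82  68  82
   96  99 107 108 108 108]
 [108 109 107 105  96  92  74  70  94  98 100  98 100  99 100  98  73  68
   84  96 104 109 108 108]
 [107 108 108 101  93  75  68  79  98  99 100 100 100  99  98  99  85  68
   67  87  97 107 108 108]
 [109 108 108  99  87  70  70  82 100 10
[... 7278 characters left out ...]
5 204 210 188]
 [209 198 164 167 188 215 208 216 199 129  97 100 108 108 110 106 110 108
  104 107 105 106 103 155 216 207 203 205 204 206 206 204 206]
 [226 195 134 155 164 183 192 137 136 104  93 100 107 112 111 113 113 117
  115 112 107 102  95 130 185 207 202 197 191 190 212 215 227]
 [181 196 165 161 162 192 191  99 112 112 104  99 105 105 110 106 113 104
  100  98  93  94 125 163 198 218 228 222 197 185 203 214 209]
 [128 195 206 163 174 201 190 103 112 112  97  85  94  96 100 128 151 165
  199 227 218 190 173 215 213 209 205 187 165 146 153 156 153]
 [154 235 194 112 110 160 187  92 127 150 156 198 230 205 154 185 202 193
  218 218 203 168 150 160 158 154 149 134 123 113 112 113 133]]
```

```bash
python3 -c "
from cell import arm
print(arm.sign_off())"
```

```text
the job is handed in; nothing more can be done
None
```

The job is handed in at about 25 s: the lid was pried up with the spatula's blade and stands fully open, the spatula lies flat on the bench clear of the case, and the loose cup sits upright in the case cup, fully nested as far as the side camera shows.

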